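# Index the dividing table to its next hole

## Robot

A 6-joint arm with a two-finger parallel gripper is mounted at the origin on the work surface. World frame = base frame: x ahead of the robot, y to its left, z up, the work surface at z = 0. Lengths are in m, angles in rad, forces in N, time in s.
With the tool pointing down it reaches from about 0.325 to 0.775 m from the base axis. Payload 5.5 kg.
Tool frame: the origin (TCP) lies midway between the tips of the shut fingers; the grasp point (between the pads) lies 19 mm behind it (env.pinch_z is the z of the grasp point in the tool frame, in m); z points along the fingers, y is the line along which they close (so a half turn about z gives the same grasp; the last joint's range is limited). The gripper opens to 85 mm and grips with 20 to 120 N. Pads are 22 mm wide; open, the fingers measure 114 mm over their backs; the gripper's body (76 mm by 85 mm) begins 54 mm behind the grasp point. The pads swing forward as they close: fully open they stand 13 mm farther back than shut.
Start: joints at [-1.381, 0.091, 1.231, -0, 1.82, -0.057], TCP at [0.147, -0.582, 0.231] pointing down, gripper open.
Joint ranges: [-2.87, 2.87], [-0.86, 2.18], [0.17, 2.46], [-1.51, 4.65], [0.06, 2.69], [-2.65, 2.65]. Speed limits (rad/s): [2.57, 2.57, 3.01, 3.14, 3.14, 3.14].

## Interface

Orientations are given as a 3x3 rotation matrix whose columns are the frame's x, y, z axes.
In Python, from rig import env, imaging gives the robot as it stands.
- The arm moves only by the tool send_rows, never from a script. Its arguments are lists of equal length, an entry for each row: "gripper": the finger opening in cm, from 0 to 8.54; "offset": the shift along the tool's x, y, z in cm, a list of three; "angular": the turn, a rotation vector about the tool's x, y, z in rad, a list of three. A call has 1 to 12 rows; each row shifts and turns the commanded pose from where the row before left it, along the tool's axes as they then stand; what a row does not reach is not made up. A row lasts 1/8 s, in which the tool goes at most 62.5 mm and 10.7 degrees, less where a joint would pass 70% of its speed; a pose out of reach is approached as far as the arm can. A call is refused whole if a number of a shift passes 6.25 or a number of a turn 0.188, either way. A call with a gripper value outside its range is refused whole. The fingers move at their own pace and stop on an object; "newtons" is the grip in N (left out, the last holds). Time passes only in rows, so rows that do not move let the fingers close. It gives the time, the measured TCP pose, the force, the opening and the grip force at its end, in the units of the state.
- env.sense(): the state, without advancing time (a new reading comes with each control period).
- imaging.read_camera(name): name is "scene" or "side" or "wrist"; returns a dict with "color" (400x640x3 uint8, red, green, blue), "fx", "fy", "cx", "cy" (pixels), "cam_to_world" (4x4, takes a point from camera to world coordinates). Camera axes: x right, y down, z forward; pixel columns grow to the right and rows downward; lengths in m; the calibration is good to about 2 mm. A picture is of the moment at which its call begins. There is no depth.
- env.close_job(): hands the job in; it is judged then, once.
The state is a dict: "clock": time; "joint_positions": joint angles; "qd": joint speeds; "effort": joint torques, N m; "ee_pos": TCP position; "eef_rot": TCP orientation; "contact_force": force on the tool from outside, world axes, zero at the start; "moment": the same for the moment, N m; "opening": finger opening in m; "finger_force": force on a finger pad.
Only numpy, scipy, OpenCV 4.12 (cv2) and the standard library are available. Lean on these libraries where they do the work, as an engineer would, in place of code of your own. Each camera call takes 0.05 s, during which the arm holds its last target. There are 200 camera calls.

## Task

Index the round dividing table on one step: press the red plunger down with a fingertip and, with it pressed, start the dial turning clockwise (seen from above), then bring it round to the very next hole - not past it - where the plunger must spring fully back up and lock. Do not lift anything: the two turned blanks stay standing in their nests on the dial, and the oil bottle and the cup stay where they are. Finish clear of everything.

Things in the scene. Friction and masses are not known exactly. Their poses are not given: they have to be found in the camera images.
- indexer: Fixed round dividing table on the bench: grey drum 280 mm diameter, 45 mm high, two low clamp ears reaching 168 mm from its axis; brass dots on the rim mark its six holes, 60 degrees apart. Origin on the vertical turning axis at bench height (z = 0). Its place and yaw vary.
- dial (a joint): Turn of the aluminium dial (244 mm diameter, upper face 59 mm above the bench), rad: 0 at the start hole, growing CLOCKWISE seen from above; the next hole is at 1.047. Friction about 0.18 N m: it stops when no longer pushed. The plunger in a hole locks it.
- plunger (a joint): Spring plunger on the dial: 0 = up and locked in a hole, 0.012 m = fully down. Spring 3 N at the top, 9 N at the bottom. The dial turns only with it more than 9 mm down; between holes it stays 9 mm down by itself when let go. Let go within about 2 mm of a hole it springs up by its tapered nose and centres the dial.
- plunger_top (a point): Centre of the flat top of the plunger's round red head (34 mm diameter, 8 mm thick), 95 mm from the turning axis; 81 mm above the bench when up, 69 mm when fully pressed. Turns with the dial. It stands midway between two upright blue cheeks; a fingertip between them turns the dial by pushing a cheek or by friction on the pressed head.
- cheek_lead (a point): Centre of the blue guard cheek clockwise of the plunger, fixed to the dial: 6 mm thick, 34 mm long radially, its top 93 mm above the bench. A like cheek stands counter-clockwise of the plunger; the gap between them is 64 mm.
- dial_center (a point): On the turning axis, at the dial's upper face (59 mm above the bench). A low chuck of 40 mm radius with a brass blank is fixed there, its top 103 mm above the bench.
- blank0_mid (a point): Brass turned blank, loose, 32 mm diameter foot, 56 mm tall, standing in a black nest ring on the dial, 88 mm from the axis, 126 degrees from the plunger (counter-clockwise of it); the point is its centre half-way up. It rides with the dial.
- blank1_mid (a point): Steel turned blank, same shape, standing in the other nest, 126 degrees clockwise from the plunger; the point is its centre half-way up.
- nest0 (a point): Where blank0's centre sits on the dial (28 mm above the nest's floor); turns with the dial.
- nest1 (a point): Where blank1's centre sits on the dial (28 mm above the nest's floor); turns with the dial.
- oil_mid (a point): Yellow oil bottle, 56 mm diameter, 130 mm tall, standing on the bench to the left; its centre half-way up. Bystander.
- cup_mid (a point): Blue cup, 80 mm diameter, 85 mm tall, standing on the bench to the right; its centre half-way up. Bystander.

How it is judged:
On the way, in this order (a step that is already met when the one before it is completed fails the run):
1. the plunger is pressed more than 9 mm down, the dial still at its start hole (value of joint plunger above 0.009 m and value of joint dial between -0.06 and 0.06 rad and contact force between the fingers and plunger above 1 N), for 0.1 s.
2. the dial is turning clockwise between the holes with the plunger in (value of joint dial between 0.25 and 0.9 rad and value of joint plunger above 0.006 m), for 0.1 s.
3. the plunger has sprung up in the next hole (value of joint dial between 1.0172 and 1.0772 rad and value of joint plunger below 0.002 m), for 0.2 s.
At the end, for the whole second after the job is handed in: The dial stands at the next hole clockwise (1.047 rad, within 0.03) and still, the plunger is up (less than 2 mm in), both blanks stand in their nests (within 12 mm), and the bottle and cup are within 20 mm of where they were (all of step 3 and angular speed of dial below 0.01 rad/s and distance between blank0_mid and nest0 below 0.012 m and distance between blank1_mid and nest1 below 0.012 m and distance of each of oil_mid, cup_mid from where it was at the start of the episode below 0.02 m); the robot touches nothing.
It fails at once if the dial is turned past the next hole (more than 0.2 rad beyond it) (value of joint dial above 1.2472 rad).
It fails at once if the dial is turned the wrong way (more than 0.2 rad) (value of joint dial below -0.2 rad).
It fails at once if the brass blank is lifted, tipped or knocked out of its nest (12 mm or 0.35 rad) (not (distance between blank0_mid and nest0 below 0.012 m) or angle between blank0_mid's own z axis and vertical above 0.35 rad).
It fails at once if the steel blank is lifted, tipped or knocked out of its nest (12 mm or 0.35 rad) (not (distance between blank1_mid and nest1 below 0.012 m) or angle between blank1_mid's own z axis and vertical above 0.35 rad).
It fails at once if the oil bottle or the cup is lifted or moved more than 20 mm (distance of any of oil_mid, cup_mid from where it was at the start of the episode above 0.02 m).
It also fails if it takes over 38 s, if anything falls off the work surface, if the arm or the gripper's body presses on something with over 40 N, if the wrist force passes 120 N, or if a joint passes its speed limit or range.

## Working session

There is one attempt and no reset: what is moved stays moved. The work goes in short steps, Python scripts to look and compute and a tool call to move; the robot and the scene stay as the last step left them, time stands still between calls to the robot, and variables do not carry over. Pictures are saved under pics/ and viewed, at most 10 in all, crops included, and the job is handed in when it is done.

Besides the shell and the picture viewer there is one more tool, called after ">>>" by a JSON object that holds its "fn" and its "kwargs". send_rows: Moves the arm, as the interface text tells. Its arguments: {"type":"object","properties":{"gripper":{"type":"array"},"offset":{"type":"array"},"angular":{"type":"array"},"newtons":{"type":"number"}},"required":["gripper","offset","angular"]}

```bash
mkdir -p pics; cat > h.py <<'E'
from rig import env, imaging
import cv2, numpy as np
def shot(n,f):
    c=imaging.read_camera(n); cv2.imwrite(f'pics/{f}.png',c["color"][:,:,::-1]); 
    np.savez(f'pics/{f}.npz',**{k:c[k] for k in("fx","fy","cx","cy","cam_to_world")}); return c
def ray(f,u,v,z):
    c=np.load(f'pics/{f}.npz');T=c["cam_to_world"]
    d=T[:3,:3]@[(u-c["cx"])/c["fx"],(v-c["cy"])/c["fy"],1]; o=T[:3,3]
    return o+d*(z-o[2])/d[2]
def proj(f,p):
    c=np.load(f'pics/{f}.npz');T=c["cam_to_world"]; q=T[:3,:3].T@(np.array(p)-T[:3,3])
    return np.array([c["fx"]*q[0]/q[2]+c["cx"],c["fy"]*q[1]/q[2]+c["cy"]])
E
python3 - <<'E'
from h import *
a=shot("scene","s0");b=shot("side","d0")
print(env.sense())
for c in(a,b):print(c["cam_to_world"])
E
```

```text
{'clock': 0.1, 'joint_positions': array([-1.38067899e+00,  9.18117463e-02,  1.23180721e+00, -2.78541672e-05,
        1.81982465e+00, -5.66983586e-02]), 'qd': array([-6.84348533e-04, -2.04436282e-03, -3.17429942e-03, -4.41668702e-04,
        9.20001286e-05,  9.23655970e-04]), 'effort': array([ 2.94053076e-03, -4.60218644e+01, -4.19218290e+01,  4.77122376e-05,
        1.06606144e-02,  1.47740013e-05]), 'ee_pos': array([ 0.1465293 , -0.58155231,  0.23022351]), 'eef_rot': array([[ 9.69697002e-01,  2.44310422e-01, -3.76289874e-04],
       [ 2.44310699e-01, -9.69695312e-01,  1.81249670e-03],
       [ 7.79253080e-05, -1.84950426e-03, -9.99998287e-01]]), 'contact_force': array([-0.31262638,  0.51865261,  0.64671866]), 'moment': array([ 0.03064905, -0.020837  , -0.03174555]), 'finger_force': 0.0, 'opening': 0.08545570555588532}
[[-0.11881658  0.6106682  -0.78292207  1.30131114]
 [ 0.99287117  0.08058314 -0.08782483  0.08484698]
 [ 0.00945849 -0.78777579 -0.61588947  0.6903958 ]
 [ 0.          0.          0.          1.        ]]
[[-0.98475571 -0.11623622  0.12940372  0.40049578]
 [-0.17392863  0.64842278 -0.74114556  0.86849693]
 [ 0.00223964 -0.75235433 -0.65875484  0.86714803]
 [ 0.          0.          0.          1.        ]]
```

View pics/s0.png

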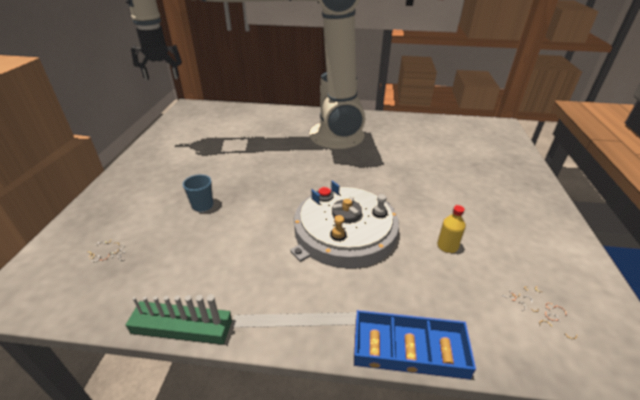

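View pics/d0.png

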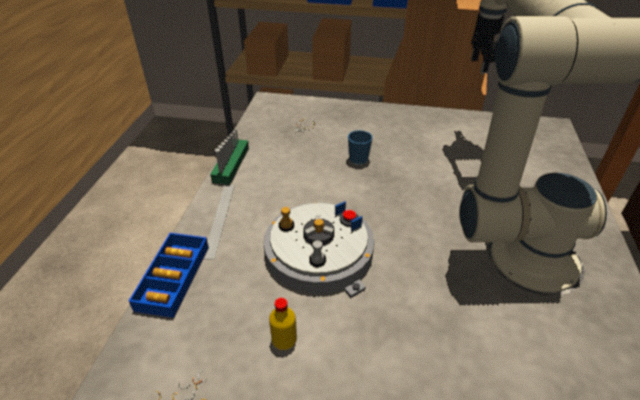

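Scene view: indexer around (347,220), red head ~(325,192), cheeks ~(316,197) and (336,188), with the bottle and cup well clear. In the side view the red head is ~(349,216). I'll enlarge both for accurate pixel positions.

```bash
python3 - <<'E'
from h import *
a=cv2.imread('pics/s0.png');b=cv2.imread('pics/d0.png')
A=cv2.resize(a[165:270,285:410],None,fx=3.2,fy=3.2,interpolation=cv2.INTER_CUBIC)
B=cv2.resize(b[190:295,257:382],None,fx=3.2,fy=3.2,interpolation=cv2.INTER_CUBIC)
cv2.imwrite('pics/c0.png',np.hstack([A,B]))
for n,im in(('s0',a),('d0',b)):
    x0,y0,x1,y1=(290,170,400,260) if n=='s0' else (260,195,380,290)
    c=im.astype(int); m=((c[:,:,2]>110)&(c[:,:,1]<70)&(c[:,:,0]<70)); m[:y0]=0;m[y1:]=0;m[:,:x0]=0;m[:,x1:]=0
    v,u=np.nonzero(m); print(n,u.mean(),v.mean(),len(u),ray(n,u.mean(),v.mean(),.079))
E
```

```text
s0 324.10169491525426 191.45762711864407 59 [0.48036822 0.00424741 0.079     ]
d0 349.0 214.2127659574468 94 [0.47938474 0.00406025 0.079     ]
```

View pics/c0.png

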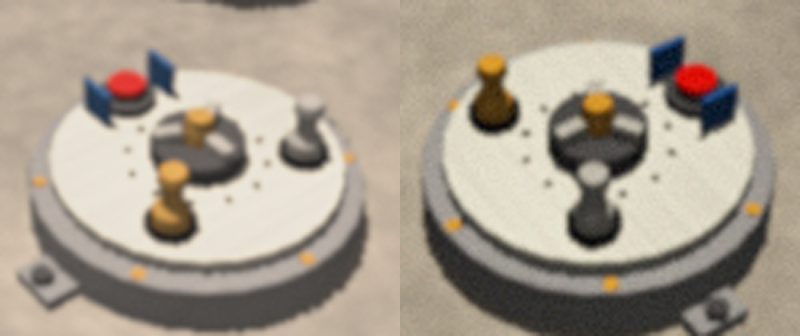

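```bash
python3 - <<'E'
from h import *
from scipy.optimize import least_squares as ls
A=lambda p:[285+p[0]/3.2-.35,165+p[1]/3.2-.35]; B=lambda p:[257+(p[0]-400)/3.2-.35,190+p[1]/3.2-.35]
E=[ray('s0',*A(p),.059) for p in[(48,160),(347,170),(200,263),(90,225),(310,222)]]+[ray('d0',*B(p),.059) for p in[(443,140),(755,155),(600,264),(490,230),(710,225),(600,40)]]
D=[ray('s0',*A(p),.045) for p in[(40,181),(138,273),(308,258),(349,157)]]+[ray('d0',*B(p),.045) for p in[(453,225),(610,283),(754,209),(452,104)]]
E=np.array(E)[:,:2];D=np.array(D)[:,:2]
P=np.array([.480,.004])
for X in(E,D):
    r=ls(lambda q:np.hypot(*(X-q[:2]).T)-q[2],[.57,.0,.12]); print(r.x,np.abs(r.fun).max(),np.hypot(*(P-r.x[:2])))
    c=r.x[:2]
d=D-c; print(np.degrees(np.arctan2(d[:,1],d[:,0])))
d=P-c; print('plunger az',np.degrees(np.arctan2(d[1],d[0])))
for f,T,pts in(('s0',A,[(97,92),(161,68)]),('d0',B,[(667,58),(719,103)])):
  for p in pts: 
    w=ray(f,*T(p),.080)[:2]; print(f,w,np.degrees(np.arctan2(*(w-c)[::-1])))
E
```

```text
[0.54528671 0.06899325 0.12113512] 0.006493926961875493 0.09212207672453494
[0.54630595 0.07034555 0.13064712] 0.0036990136342834046 0.09379878074039535
[-77.21807718 -16.16014279  45.48309511 105.5870435   43.71406308
 103.91511618 164.66162349 -16.30311793]
plunger az -134.9828984295888
s0 [ 0.4938948  -0.01949211] -120.2592191432849
s0 [0.45153755 0.03185661] -157.8961200204826
d0 [ 0.50531839 -0.01543185] -115.5401707602133
d0 [0.45745392 0.03014791] -155.65748410320066
```

Both views agree: plunger at (0.480, 0.004), axis about (0.546, 0.070), azimuth −135.5°, radius about 94 mm (95 expected). I'll shut the fingers and turn the tool so −y is tangential (clockwise), then go above the plunger.

>>> {"fn": "send_rows", "kwargs": {"gripper": [0,0,0,0], "offset": [[0,0,0],[0,0,0],[0,0,0],[0,0,0]], "angular": [[0,0,-0.177],[0,0,-0.177],[0,0,-0.177],[0,0,0]], "newtons": 30}}

```text
clock: 0.6
ee_pos: [0.1466, -0.5817, 0.2307]
eef_rot: [[0.714, 0.701, -0.0], [0.701, -0.714, 0.001], [0.001, -0.001, -1.0]]
contact_force: [-0.0, -0.0, 0.3]
opening: 0.0129
finger_force: 0.0
```

>>> {"fn": "send_rows", "kwargs": {"gripper": [0,0,0,0,0,0,0,0,0,0,0,0], "offset": [[5.4,-1.54,0],[5.4,-1.54,0],[5.4,-1.54,0],[5.4,-1.54,0],[5.4,-1.54,0],[5.4,-1.54,0],[5.4,-1.54,0],[5.4,-1.54,0],[5.4,-1.54,0],[5.4,-1.54,0],[5.4,-1.54,0],[5.4,-1.54,0]], "angular": [[0,0,0],[0,0,0],[0,0,0],[0,0,0],[0,0,0],[0,0,0],[0,0,0],[0,0,0],[0,0,0],[0,0,0],[0,0,0],[0,0,0]]}}

```text
clock: 2.1
ee_pos: [0.4792, 0.0063, 0.2313]
eef_rot: [[0.715, 0.699, 0.0], [0.699, -0.715, -0.0], [0.0, 0.0, -1.0]]
contact_force: [1.0, -0.9, -0.7]
opening: 0.0001
finger_force: 0.0
```

>>> {"fn": "send_rows", "kwargs": {"gripper": [0,0,0,0,0], "offset": [[-0.1,0.2,4.0],[0,0,4.0],[0,0,3.0],[0,0,1.5],[0,0,0]], "angular": [[0,0,0],[0,0,0],[0,0,0],[0,0,0],[0,0,0]]}}

```text
clock: 2.72
ee_pos: [0.4788, 0.0024, 0.1055]
eef_rot: [[0.714, 0.7, -0.002], [0.7, -0.714, 0.0], [-0.001, -0.001, -1.0]]
contact_force: [0.6, -0.6, 0.4]
opening: 0.0
finger_force: 0.0
```

```bash
python3 - <<'E'
from h import *
shot('scene','s1');shot('side','d1')
a=cv2.imread('pics/s1.png');b=cv2.imread('pics/d1.png')
A=cv2.resize(a[140:245,285:410],None,fx=3.2,fy=3.2,interpolation=cv2.INTER_CUBIC)
B=cv2.resize(b[160:265,287:412],None,fx=3.2,fy=3.2,interpolation=cv2.INTER_CUBIC)
cv2.imwrite('pics/c1.png',np.hstack([A,B])); s=env.sense();print(s['ee_pos'],s['clock'])
E
```

```text
[0.47991772 0.00232005 0.10772438] 2.825
```

View pics/c1.png

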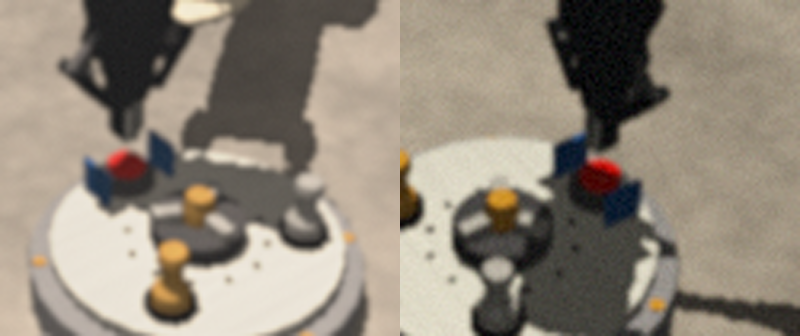

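The tip is centred over the head (scene ~(125,135) over (127,165); side ~(602,140) over (600,178)), between the cheeks. Pressing down now.

>>> {"fn": "send_rows", "kwargs": {"gripper": [0,0,0,0,0,0,0], "offset": [[0,-0.1,1.5],[0,0,1.2],[0,0,0.6],[0,0,0.4],[0,0,0.2],[0,0,0],[0,0,0]], "angular": [[0,0,0],[0,0,0],[0,0,0],[0,0,0],[0,0,0],[0,0,0],[0,0,0]]}}

```text
clock: 3.7
ee_pos: [0.4791, 0.0029, 0.069]
eef_rot: [[0.713, 0.702, 0.002], [0.702, -0.713, -0.001], [0.001, 0.002, -1.0]]
contact_force: [-2.5, -0.8, 9.3]
opening: 0.0002
finger_force: 4.7
```

>>> {"fn": "send_rows", "kwargs": {"gripper": [0,0,0,0,0,0,0,0], "offset": [[0,0,0.05],[0.02,-0.66,0],[0.02,-0.66,0],[0.02,-0.66,0],[0.02,-0.66,0],[0.02,-0.66,0],[0.02,-0.66,0],[0,0,0]], "angular": [[0,0,0],[0,0,0.07],[0,0,0.07],[0,0,0.07],[0,0,0.07],[0,0,0.07],[0,0,0.07],[0,0,0]]}}

```text
clock: 4.7
ee_pos: [0.4579, 0.0364, 0.069]
eef_rot: [[0.937, 0.35, 0.003], [0.35, -0.937, 0.0], [0.003, 0.001, -1.0]]
contact_force: [-3.6, 0.0, 11.1]
opening: 0.0
finger_force: 5.7
```

```bash
python3 - <<'E'
from h import *
shot('scene','s2');shot('side','d2')
a=cv2.imread('pics/s2.png');b=cv2.imread('pics/d2.png')
A=cv2.resize(a[140:245,285:410],None,fx=3.2,fy=3.2,interpolation=cv2.INTER_CUBIC)
B=cv2.resize(b[160:265,287:412],None,fx=3.2,fy=3.2,interpolation=cv2.INTER_CUBIC)
cv2.imwrite('pics/c2.png',np.hstack([A,B])); s=env.sense();p=s['ee_pos']-[.546,.070,0];print(s['ee_pos'],s['clock'],np.hypot(*p[:2]),np.degrees(np.arctan2(p[1],p[0])))
E
```

```text
[0.4579728  0.03640125 0.06897426] 4.8 0.09422136168617004 -159.108843642553
```

View pics/c2.png

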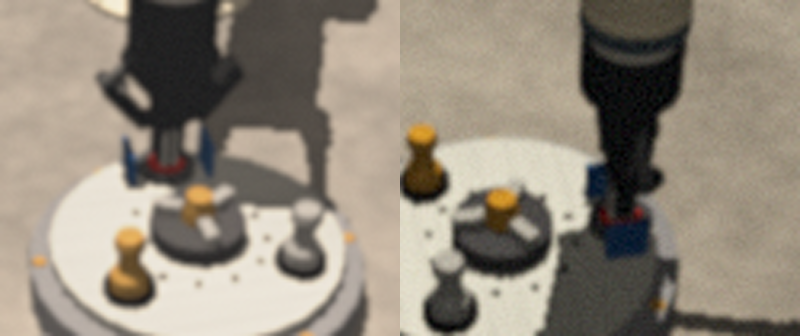

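The dial follows by friction: the head is still under the tip, midway between the cheeks, and the dial is at about 0.41 rad. I'll carry it to about 0.83, lift clear of the head, and finish by pushing the lead cheek so the plunger drops in by itself.

>>> {"fn": "send_rows", "kwargs": {"gripper": [0,0,0,0,0,0,0,0,0,0], "offset": [[0.02,-0.66,0],[0.02,-0.66,0],[0.02,-0.66,0],[0.02,-0.66,0],[0.02,-0.66,0],[0.02,-0.66,0],[0,0,0],[0,0,-0.8],[0,0,-0.8],[0,0,0]], "angular": [[0,0,0.07],[0,0,0.07],[0,0,0.07],[0,0,0.07],[0,0,0.07],[0,0,0.07],[0,0,0],[0,0,0],[0,0,0],[0,0,0]]}}

```text
clock: 6.05
ee_pos: [0.4514, 0.075, 0.0831]
eef_rot: [[0.998, -0.062, 0.0], [-0.062, -0.998, -0.0], [0.0, 0.0, -1.0]]
contact_force: [0.1, 1.2, 0.5]
opening: -0.0
finger_force: 0.0
```

```bash
python3 - <<'E'
from h import *
shot('scene','s3');shot('side','d3')
a=cv2.imread('pics/s3.png');b=cv2.imread('pics/d3.png')
A=cv2.resize(a[140:245,285:410],None,fx=3.2,fy=3.2,interpolation=cv2.INTER_CUBIC)
B=cv2.resize(b[160:265,287:412],None,fx=3.2,fy=3.2,interpolation=cv2.INTER_CUBIC)
cv2.imwrite('pics/c3.png',np.hstack([A,B])); s=env.sense();p=s['ee_pos']-[.546,.070,0];print(s['ee_pos'],s['clock'],np.hypot(*p[:2]),np.degrees(np.arctan2(p[1],p[0])))
E
```

```text
[0.45101113 0.0749753  0.08226001] 6.15 0.09511907311915051 177.0017197461223
```

View pics/c3.png

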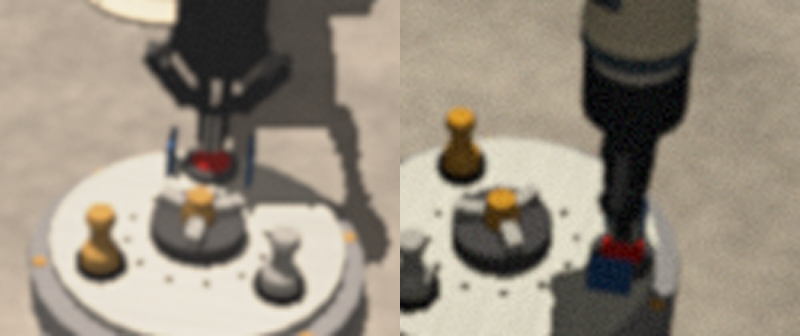

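The finger is off the head, which stays down by itself; the dial is at about 0.83 rad. Next: close the gap to the lead cheek, then push in small steps while watching the force.

>>> {"fn": "send_rows", "kwargs": {"gripper": [0,0,0,0,0,0], "offset": [[0,0,-0.3],[0,-0.5,0],[0,-0.5,0],[0,-0.3,0],[0,-0.2,0],[0,0,0]], "angular": [[0,0,0],[0,0,0],[0,0,0],[0,0,0],[0,0,0],[0,0,0]]}}

```text
clock: 6.9
ee_pos: [0.4522, 0.0902, 0.0858]
eef_rot: [[0.998, -0.062, -0.0], [-0.062, -0.998, -0.0], [-0.0, 0.0, -1.0]]
contact_force: [0.3, 1.2, -0.4]
opening: 0.0001
finger_force: 0.0
```

>>> {"fn": "send_rows", "kwargs": {"gripper": [0,0,0,0,0,0,0,0,0,0,0,0], "offset": [[0.02,-0.12,0],[0.02,-0.12,0],[0.02,-0.12,0],[0.02,-0.12,0],[0.02,-0.12,0],[0.02,-0.12,0],[0.02,-0.12,0],[0.02,-0.12,0],[0.02,-0.12,0],[0.02,-0.12,0],[0,0,0],[0,0,0]], "angular": [[0,0,0.012],[0,0,0.012],[0,0,0.012],[0,0,0.012],[0,0,0.012],[0,0,0.012],[0,0,0.012],[0,0,0.012],[0,0,0.012],[0,0,0.012],[0,0,0],[0,0,0]]}}

```text
clock: 8.4
ee_pos: [0.4553, 0.1013, 0.0856]
eef_rot: [[0.983, -0.181, -0.001], [-0.181, -0.983, -0.001], [-0.001, 0.001, -1.0]]
contact_force: [-1.8, -4.6, 0.9]
opening: -0.0
finger_force: 2.4
```

```bash
python3 - <<'E'
from h import *
shot('scene','s4');shot('side','d4')
a=cv2.imread('pics/s4.png');b=cv2.imread('pics/d4.png')
A=cv2.resize(a[140:245,285:410],None,fx=3.2,fy=3.2,interpolation=cv2.INTER_CUBIC)
B=cv2.resize(b[160:265,287:412],None,fx=3.2,fy=3.2,interpolation=cv2.INTER_CUBIC)
cv2.imwrite('pics/c4.png',np.hstack([A,B])); s=env.sense();p=s['ee_pos']-[.546,.070,0];print(s['ee_pos'],s['clock'],s['contact_force'],np.hypot(*p[:2]),np.degrees(np.arctan2(p[1],p[0])))
E
```

```text
[0.45533793 0.10129056 0.08563674] 8.5 [-2.27359374 -4.89704327  0.77180422] 0.09590990646417033 160.95870505283327
```

View pics/c4.png

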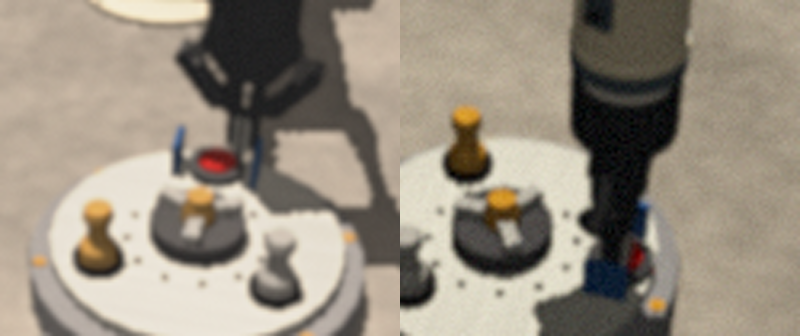

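The tip is now on the lead cheek and pushing it (4.9 N), with the head still down. I'll keep going in ~1 mm steps and track the dial by the red head's centroid.

```bash
cat >> h.py <<'E'
def dial(f):
    c=shot('scene',f)["color"].astype(int)
    m=((c[:,:,0]>100)&(c[:,:,1]<75)&(c[:,:,2]<75)); m[:170]=0;m[230:]=0;m[:,:290]=0;m[:,400:]=0
    v,u=np.nonzero(m); w=ray(f,u.mean(),v.mean(),.071); d=w[:2]-[.546,.070]
    print(len(u),u.mean(),v.mean(),w,np.hypot(*d),'dial',np.radians((-135.5-np.degrees(np.arctan2(d[1],d[0])))%360)); s=env.sense();print(s['contact_force'],s['clock'],s['ee_pos'])
E
python3 -c "
from h import *
dial('s5')"
```

```text
46 351.7391304347826 190.6086956521739 [0.4554068  0.07990228 0.071     ] 0.09113278066911595 dial 0.8855442435336788
[-2.39325396 -5.72562984  0.70885794] 8.55 [0.45536108 0.10131938 0.08566068]
```

>>> {"fn": "send_rows", "kwargs": {"gripper": [0,0,0,0,0,0,0,0,0], "offset": [[0.02,-0.1,0],[0.02,-0.1,0],[0.02,-0.1,0],[0.02,-0.1,0],[0.02,-0.1,0],[0.02,-0.1,0],[0.02,-0.1,0],[0.02,-0.1,0],[0,0,0]], "angular": [[0,0,0.01],[0,0,0.01],[0,0,0.01],[0,0,0.01],[0,0,0.01],[0,0,0.01],[0,0,0.01],[0,0,0.01],[0,0,0]]}}

```text
clock: 9.68
ee_pos: [0.459, 0.1096, 0.0858]
eef_rot: [[0.966, -0.259, 0.0], [-0.259, -0.966, 0.001], [0.0, -0.001, -1.0]]
contact_force: [-1.2, -1.4, 0.7]
opening: -0.0001
finger_force: 0.6
```

```bash
python3 -c "
from h import *
dial('s6')"
```

```text
50 354.92 191.02 [0.45617892 0.08888081 0.071     ] 0.09178404301044972 dial 0.9838596837176801
[-1.01146383 -0.99058141 -0.24308861] 9.725 [0.45910503 0.10963824 0.08581722]
```

>>> {"fn": "send_rows", "kwargs": {"gripper": [0,0,0,0,0], "offset": [[0.02,-0.08,0],[0.02,-0.08,0],[0.02,-0.08,0],[0.02,-0.08,0],[0,0,0]], "angular": [[0,0,0.008],[0,0,0.008],[0,0,0.008],[0,0,0.008],[0,0,0]]}}

```text
clock: 10.35
ee_pos: [0.4607, 0.1123, 0.0859]
eef_rot: [[0.957, -0.29, 0.0], [-0.29, -0.957, 0.0], [0.0, -0.0, -1.0]]
contact_force: [-0.6, -0.3, 0.1]
opening: -0.0001
finger_force: 0.0
```

```bash
python3 -c "
from h import *
dial('s7')"
```

```text
46 356.2173913043478 189.7391304347826 [0.4495984  0.09224633 0.071     ] 0.09893516873436818 dial 1.0034684731079928
[-0.35517887  0.36755373 -0.08763366] 10.4 [0.46063658 0.11218368 0.08584291]
```

The head's image rose 1.3 px and the contact force fell to zero, so the plunger has probably sprung up. I'll check the angle at the raised height, backing off the cheek and lifting first.

>>> {"fn": "send_rows", "kwargs": {"gripper": [0,0,0,0,0,0,0], "offset": [[0,0.5,0],[0,0.5,-0.5],[0,0,-2],[0,0,-4],[0,0,-5],[0,0,-4],[0,0,0]], "angular": [[0,0,0],[0,0,0],[0,0,0],[0,0,0],[0,0,0],[0,0,0],[0,0,0]]}}

```text
clock: 11.28
ee_pos: [0.459, 0.1027, 0.2469]
eef_rot: [[0.957, -0.29, 0.009], [-0.29, -0.957, 0.001], [0.008, -0.004, -1.0]]
contact_force: [1.3, -0.1, 0.1]
opening: -0.0
finger_force: 0.0
```

```bash
python3 - <<'E'
from h import *
dial('s8'); shot('side','d8')
c0=np.array([.546,.070]); a=np.radians(-195.5)
for z in(.079,.070): print(z,proj('s8',[*(c0+.095*np.array([np.cos(a),np.sin(a)])),z]),proj('d8',[*(c0+.095*np.array([np.cos(a),np.sin(a)])),z]))
b=cv2.imread('pics/d8.png').astype(int); m=((b[:,:,2]>110)&(b[:,:,1]<70)&(b[:,:,0]<70)); m[:190]=0;m[295:]=0;m[:,:257]=0;m[:,390:]=0
v,u=np.nonzero(m);print(len(u),u.mean() if len(u) else 0,v.mean() if len(u) else 0)
a=cv2.imread('pics/s8.png');b=cv2.imread('pics/d8.png')
A=cv2.resize(a[140:245,285:410],None,fx=3.2,fy=3.2,interpolation=cv2.INTER_CUBIC)
B=cv2.resize(b[160:265,287:412],None,fx=3.2,fy=3.2,interpolation=cv2.INTER_CUBIC)
cv2.imwrite('pics/c8.png',np.hstack([A,B]))
E
```

```text
66 357.3484848484849 189.0909090909091 [0.44606756 0.09529555 0.071     ] 0.1030842258903466 dial 1.0245906434748753
[ 0.02497017  0.05021328 -0.0439266 ] 11.325 [0.45837964 0.10255925 0.2440934 ]
0.079 [357.46739421 188.54111465] [354.3819547  240.58991475]
0.07 [357.23752528 191.12537299] [354.19639446 243.19608022]
99 354.04040404040404 239.41414141414143
```

View pics/c8.png

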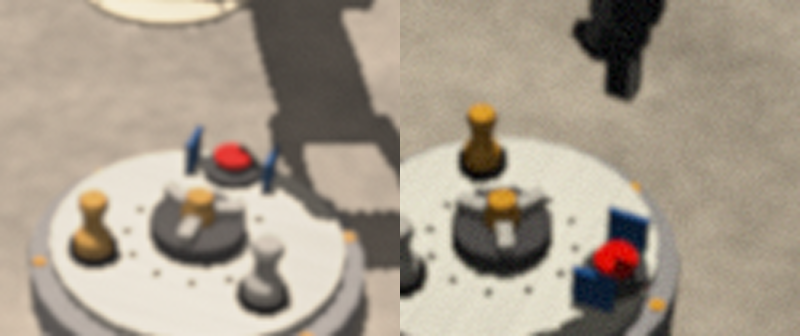

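The red head is up at scene (357.3,189.1) and side (354.0,239.4). That matches the prediction for raised at the next hole (357.5,188.5 and 354.4,240.6). Both blanks are standing and the arm is clear, so I'm handing in.

```bash
python3 -c "
from rig import env
print(env.close_job())"
```

```text
the job is handed in; nothing more can be done
None
```

The dial was indexed one step clockwise to the next hole. The final camera check showed the plunger up there, the blanks standing and the arm clear; the job is handed in, but no verdict was returned.

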